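Let the short tin out of the can rack with the control stick

TASK

Let the short tin roll out of the two-lane can rack with the control stick: take the stick by its ball under the wire guard, tilt it straight sideways towards the short tin's lane, fully to its stop but without forcing it, and hold it there for a good two seconds. Then let the stick come back upright and let go of it, with the short tin lying at the front end of its lane. Do not tilt the stick to the other side, do not touch the rack or the tins, leave the tall tin where it is, and do not disturb the loose can and jar beside the console.

Things in the scene. Friction and masses are not known exactly. Their poses are not given: they have to be found in the camera images.
- console: Fixed grey console. Origin: centre of its underside; x to its back, away from the robot, y to its left seen from the robot, z up. Foot plate 160 x 160 x 20 mm; panel 130 x 150 mm sloping 35 deg down towards the robot, outward normal (-0.574, 0, 0.819). Room for a gripper is from the robot's side, leaning 25 to 45 deg from vertical, fingers pointing down and away from the robot.
- guard_front (a point): Middle of the front rod of the wire guard over the stick, at (-38, 0, 270) mm in the console's frame. The guard is a flat grid of steel rods 8 mm thick at that height, y -95 to 95, x -38 to 85 mm, on two posts at the back (x 85, y +-95); sides open below. It overhangs the ball, so the gripper's body must stay on the robot's side of this rod.
- stick_pivot (a point): The stick's pivot, at (10, 0, 98) mm in the console's frame, on the panel. At rest the stick stands along the panel's normal from here, so it leans 35 deg towards the robot. Rubber boot, 60 mm wide and 28 mm high, round its foot.
- handle: The stick's black ball, 30 mm in diameter; origin at its centre, 80 mm from the pivot on a shaft 12 mm thick; z along the shaft, outward. At rest at (-36, 0, 164) mm in the console's frame, 106 mm below the guard. The stick tilts sideways and fore-and-aft, sprung to the centre both ways: about 5 to 6 N on the ball hold it at a side stop. Do not push with over 15 N; pinch lightly (about 8 N) so that the ball can turn.
- stick_side (a joint): Sideways tilt of the stick about its pivot, rad: 0 centred, positive = ball towards the console's +y (left), stops at -0.42 and 0.42 (ball 33 mm to the side, 7 mm nearer the panel), firmly padded: they give 0.01 per 5 N, and past 0.442 (some 16 N on the ball) it is forced. Positive lowers the gate of the rack's left (+y) lane, negative the right one's; a tin passes only near the stop.
- stick_fore (a joint): Fore-and-aft tilt of the stick, rad: 0 centred, range -0.42 to 0.42; it works nothing. Keep it near 0 (within 0.15) while holding the stick over.
- rack: Fixed metal can rack, 360 mm long, 238 wide, two lanes 110 mm wide, centres at y +58 and -58 mm. Origin: centre of its underside; x to its high back end, away from the robot, y to its left, z up. Floors slope 10 deg down to the robot, from 98 to 35 mm high; walls 45 mm. At x = 17 a gate plate stands 20 mm up in each lane and holds back a tin. A freed tin comes to rest with its centre at x -153, z 73 mm.
- short_tin: Plain ribbed steel tin, 66 mm in diameter and only 48 mm long, lying on its side behind the gate of one of the two lanes (left or right varies). Origin at its centre, y along its axis; it starts at x = 45, y = +58 or -58, z = 108 mm in the rack's frame.
- tall_tin: Plain ribbed steel tin, same diameter 66 mm, 98 mm long, lying on its side behind the gate of the other lane. Origin at its centre, y along its axis.
- near_can: Loose closed can, 66 mm in diameter, 95 mm high, upright on the table about 150 mm to the right of the console's centre. Origin: centre of its underside. A bystander.
- near_jar: Loose closed jar, 64 mm in diameter, 105 mm high, upright on the table about 160 mm to the left of the console's centre. Origin: centre of its underside. A bystander.
Mind the look-alikes: they are no part of the job. What is shaped like the short_tin but green is not meant.

How it is judged:
On the way:
1. the stick is held fully over (beyond 0.395 rad) towards the short tin's lane, straight (fore-and-aft within 0.15 rad), for 1.5 s (((value of joint stick_side above 0.395 rad and value of joint stick_fore between -0.15 and 0.15 rad and y of short_tin in the frame of rack above 0 m) or (value of joint stick_side below -0.395 rad and value of joint stick_fore between -0.15 and 0.15 rad and y of short_tin in the frame of rack below 0 m))), for 1.5 s.
At the end, for the whole second after the job is handed in: The short tin lies at rest at the front end of its lane (centre 135 to 170 mm before the rack's centre), the tall tin is within 15 mm of its start, the stick is upright again (both tilts within 0.06 rad), and the loose can and jar stand within 30 mm of their starts (x of short_tin in the frame of rack between -0.17 and -0.135 m and z of short_tin in the frame of rack between 0.06 and 0.09 m and linear speed of short_tin below 0.03 m/s and distance of tall_tin from where it was at the start of the episode below 0.015 m and value of joint stick_side between -0.06 and 0.06 rad and value of joint stick_fore between -0.06 and 0.06 rad and distance of each of near_can, near_jar from where it was at the start of the episode below 0.03 m and angle between each of near_can, near_jar's own z axis and vertical below 0.15 rad); the robot touches nothing.
It fails at once if the stick is forced past its padded stop (beyond 0.442 rad, some 16 N on the ball) (value of joint stick_side above 0.442 rad or value of joint stick_side below -0.442 rad).
It fails at once if the stick is tilted more than 0.2 rad towards the tall tin's lane ((value of joint stick_side below -0.2 rad and y of short_tin in the frame of rack above 0 m) or (value of joint stick_side above 0.2 rad and y of short_tin in the frame of rack below 0 m)).
It fails at once if the robot touches the rack or a tin (contact force between any of rack, short_tin, tall_tin and the arm above 1 N or contact force between any of rack, short_tin, tall_tin and the fingers above 1 N).
It fails at once if the loose can or jar is pushed over or moved by over 30 mm (distance of any of near_can, near_jar from where it was at the start of the episode above 0.03 m or angle between any of near_can, near_jar's own z axis and vertical above 0.3 rad).
It also fails if it takes over 54 s, if anything falls off the work surface, if the arm or the gripper's body presses on something with over 40 N, if the wrist force passes 120 N, or if a joint passes its speed limit or range.

ROBOT

A 6-joint arm with a two-finger parallel gripper is mounted at the origin on the work surface. World frame = base frame: x ahead of the robot, y to its left, z up, the work surface at z = 0. Lengths are in m, angles in rad, forces in N, time in s.
With the tool pointing down it reaches from about 0.375 to 0.975 m from the base axis. Payload 3.8 kg.
Tool frame: the origin (TCP) lies on the centre line of the jaws, within the pads' length; the fingertips stand 14 mm ahead of it and the grasp point (between the pads) lies 5 mm behind it; x points along the fingers, y is the direction in which the jaws open and shut, and the axes are right-handed (so a half turn about x gives the same grasp; the last joint's range is limited). The gripper opens to 85 mm and grips with 20 to 120 N. Pads are 22 mm wide; open, the fingers measure 114 mm over their backs; the gripper's body (76 mm by 85 mm) begins 54 mm behind the grasp point. The pads swing forward as they close: fully open they stand 13 mm farther back than shut.
Start: joints at [1.085, 0.264, 1.604, -0, 1.274, -0.037], TCP at [0.293, 0.608, 0.245] pointing down, gripper open.
Joint ranges: [-2.63, 2.63], [-0.94, 2.18], [0.31, 2.57], [-1.31, 4.45], [0, 2.66], [-2.55, 2.55]. Speed limits (rad/s): [2.57, 2.57, 3.14, 3.14, 3.14, 3.14].

INTERFACE

Orientations are given as a rotation vector (axis times angle).
In Python, from workcell import bot gives the robot as it stands.
- The arm moves only by the shell command python3 -m creep 'ROWS' [FORCE]. ROWS is JSON, a list of rows, each an object with "grip": the finger opening in cm, from 0 to 8.54; "dp": the shift along the tool's x, y, z in cm, a list of three; "rotation": the turn, a rotation vector about the tool's x, y, z in rad, a list of three. A call has 1 to 5 rows; each row is the pose to reach, as a shift and turn from the pose commanded when the call began, along the tool's axes at that moment; what a row does not reach only later rows make up. A row lasts 1/12 s, in which the tool goes at most 41.7 mm and 7.16 degrees, less where a joint would pass 70% of its speed; a pose out of reach is approached as far as the arm can. A call with a gripper value outside its range is refused whole. The fingers move at their own pace and stop on an object; FORCE is the grip in N (left out, the last holds). Time passes only in rows, so rows that repeat a pose let the fingers close. It gives the time, the measured TCP pose, the force and the opening at its end, in the units of the state.
- bot.read_state(): the state, without advancing time (a new reading comes with each control period).
- bot.read_camera(name): name is "scene" or "top" or "wrist"; returns (picture, depth): 384x512x3 uint8, red, green, blue; 384x512 float32, m along the optical axis (not along the pixel's ray), 0 where there is no reading.
- bot.get_calibration(name): a dict with "fx", "fy", "cx", "cy" (pixels), "dist" ([k1, k2, p1, p2, k3] as OpenCV has them; the pictures are not rectified), "rvec" (rotation vector, rad) and "tvec" (3), from world to camera coordinates, as OpenCV has them. Camera axes: x right, y down, z forward; pixel columns grow to the right and rows downward; lengths in m; the calibration is good to about 2 mm. A picture is of the moment at which its call begins: read the wrist's pose just before it. get_calibration takes no time and is no camera call; for the wrist camera it gives the pose at the moment of the call.
- bot.finish_job(): hands the job in, once; it reports no verdict.
The state is a dict: "time": time; "q": joint angles; "joint_vel": joint speeds; "joint_torque": joint torques, N m; "tool_pos": TCP position; "tcp_rot": TCP orientation; "wrist_force": force on the tool from outside, world axes, zero at the start; "torque": the same for the moment, N m; "width": opening from 0.0 (shut) to 1.0 (fully open).
Only numpy, scipy, OpenCV 4.12 (cv2) and the standard library are available. Lean on these libraries where they do the work, as an engineer would, in place of code of your own. Each camera call takes 0.05 s, during which the arm holds its last target.

## Working session

There is one attempt and no reset: what is moved stays moved. The work goes in short steps, Python scripts to look and compute and a shell command to move; the robot and the scene stay as the last step left them, time stands still between calls to the robot, and variables do not carry over. Pictures are saved under pics/ and viewed, and the job is handed in when it is done.

```bash
ls; mkdir -p pics
python3 - <<'E'
from workcell import bot
import cv2,numpy as np
print(bot.read_state())
for n in ("scene","top","wrist"):
    p,d=bot.read_camera(n); cv2.imwrite(f"pics/{n}0.png",p[:,:,::-1]); np.savez(f"{n}0.npz",p=p,d=d)
    print(n,bot.get_calibration(n))
E
```

```text
pics
{'time': 0.0, 'q': array([ 1.08506571e+00,  2.64772476e-01,  1.60535223e+00, -2.58055814e-06,
        1.27371626e+00, -3.69030988e-02]), 'joint_vel': array([ 0.00143513,  0.00023354,  0.00057491,  0.00098142,  0.00027275,
       -0.00030285]), 'joint_torque': array([ 6.31260937e-04, -5.15125179e+01, -3.67307711e+01, -3.67366674e-04,
        1.28690896e-02, -1.67668298e-05]), 'tool_pos': array([0.29256881, 0.60752911, 0.24396073]), 'tcp_rot': array([ 0.35028097,  1.54256826, -0.35371757]), 'wrist_force': array([-0.38535717,  0.21594024, -0.00586481]), 'torque': array([-0.0011817 ,  0.00439337, -0.0015828 ]), 'width': 0.9994470440102446}
scene {'fx': 351.40059388786057, 'fy': 351.40059388786057, 'cx': 252.4908411002974, 'cy': 191.24178710276064, 'dist': array([0.01244417, 0.        , 0.        , 0.        , 0.        ]), 'rvec': array([ 2.15312951,  1.10124029, -0.44964896]), 'tvec': array([-0.27509519, -0.19851141,  1.51252506])}
top {'fx': 401.6893193731347, 'fy': 401.6893193731347, 'cx': 257.2073033775037, 'cy': 196.1773417922722, 'dist': array([0.0284768, 0.       , 0.       , 0.       , 0.       ]), 'rvec': array([ 2.16329736, -2.21046583,  0.07627409]), 'tvec': array([0.00225804, 0.55991783, 1.41829822])}
wrist {'fx': 346.24549718282384, 'fy': 346.24549718282384, 'cx': 259.607095273228, 'cy': 191.7040290801454, 'dist': array([-0.00243678,  0.        ,  0.        ,  0.        ,  0.        ]), 'rvec': array([-2.44599432, -1.53716461, -0.21898334]), 'tvec': array([-0.67392764, -0.03614336,  0.38080969])}
```

View pics/scene0.png

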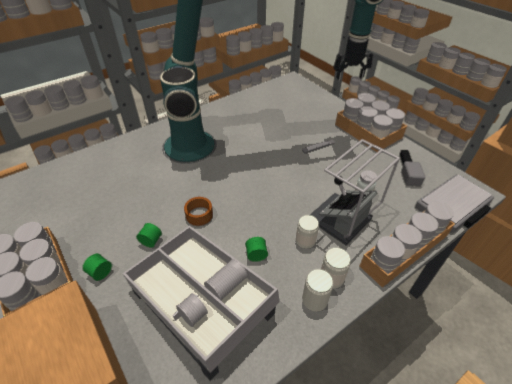

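View pics/top0.png

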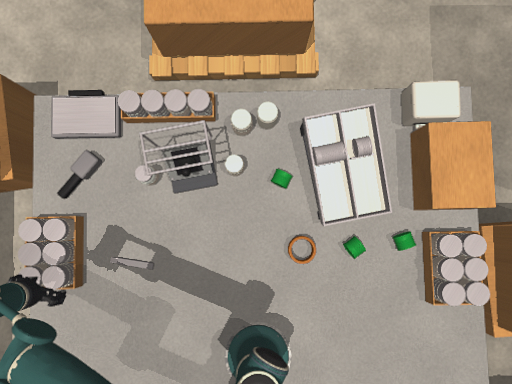

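View pics/wrist0.png

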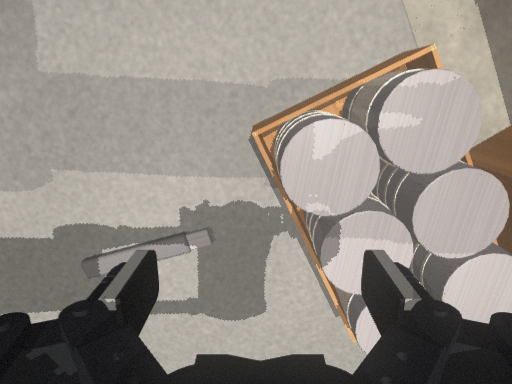

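```bash
cat > h.py <<'E'
import numpy as np,cv2
from scipy.spatial.transform import Rotation as R
def unproj(uv,z,c):
    K=np.array([[c['fx'],0,c['cx']],[0,c['fy'],c['cy']],[0,0,1]])
    n=cv2.undistortPoints(np.array(uv,float).reshape(-1,1,2),K,c['dist']).reshape(-1,2)
    pc=np.c_[n,np.ones(len(n))]*np.array(z).reshape(-1,1)
    Rm=cv2.Rodrigues(c['rvec'])[0]
    return (pc-c['tvec'])@Rm
def cloud(d,c):
    v,u=np.mgrid[0:d.shape[0],0:d.shape[1]]
    P=unproj(np.c_[u.ravel(),v.ravel()],d.ravel(),c).reshape(*d.shape,3)
    P[d<=0]=np.nan
    return P
def proj(P,c):
    K=np.array([[c['fx'],0,c['cx']],[0,c['fy'],c['cy']],[0,0,1]])
    return cv2.projectPoints(np.array(P,float).reshape(-1,1,3),c['rvec'],c['tvec'],K,c['dist'])[0].reshape(-1,2)
E
python3 - <<'E'
from workcell import bot
from h import *
for n,(u0,v0,u1,v1) in dict(top=(110,80,420,240),scene=(280,130,430,260)).items():
    z=np.load(f"{n}0.npz"); P=cloud(z['d'],bot.get_calibration(n)); np.save(f"{n}P.npy",P)
    k=800//(u1-u0)
    cv2.imwrite(f"pics/{n}crop.png",cv2.resize(z['p'][v0:v1,u0:u1,::-1],None,fx=k,fy=k,interpolation=cv2.INTER_CUBIC))
P=np.load("topP.npy")
for (u,v) in [(328,152),(362,146),(234,163),(145,173),(188,158),(195,185),(280,178),(355,245),(403,240),(325,222),(305,115),(388,210),(373,106),(350,190)]:
    print((u,v),np.round(P[v,u],3))
E
```

```text
(328, 152) [ 0.693 -0.246  0.14 ]
(362, 146) [ 0.709 -0.358  0.144]
(234, 163) [0.669 0.067 0.097]
(145, 173) [0.64  0.367 0.104]
(188, 158) [0.685 0.218 0.125]
(195, 185) [0.604 0.211 0.025]
(280, 178) [ 0.619 -0.091  0.059]
(355, 245) [ 0.382 -0.341  0.068]
(403, 240) [ 0.395 -0.508  0.059]
(325, 222) [ 0.462 -0.245  0.042]
(305, 115) [ 0.855 -0.191  0.006]
(388, 210) [ 0.499 -0.461  0.061]
(373, 106) [ 0.842 -0.399  0.144]
(350, 190) [ 0.571 -0.33   0.071]
```

View pics/topcrop.png

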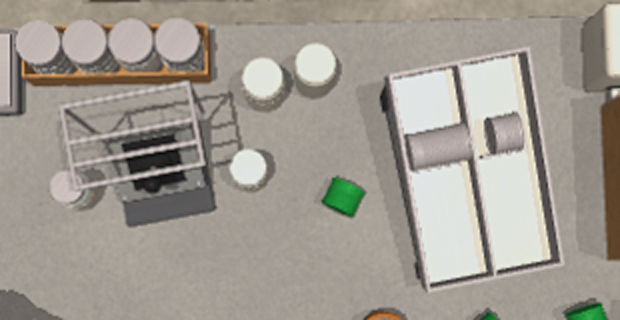

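View pics/scenecrop.png

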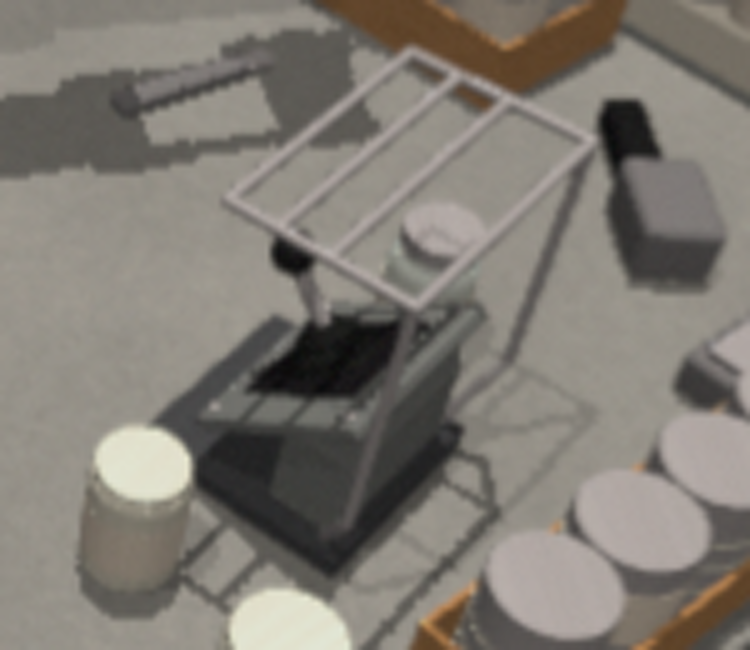

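Run:
```python
from workcell import bot
from h import *
for n in("top","scene"):
    P=np.load(n+"P.npy"); d=np.load(n+"0.npz")['d']
    X,Y,Z=P[...,0],P[...,1],P[...,2]
    box=(X>.5)&(X<.9)&(Y>.0)&(Y<.45)
    m=box&(Z>.255)&(Z<.285)
    pts=P[m]; print(n,"guard",m.sum(),np.median(pts[:,2]))
    r=cv2.minAreaRect(pts[:,:2].astype(np.float32)); print(r); print(np.round(cv2.boxPoints(r),4))
    m=box&(Z>.012)&(Z<.028)
    pts=P[m]; print("foot",m.sum(),np.median(pts[:,2]))
    r=cv2.minAreaRect(pts[:,:2].astype(np.float32)); print(r); print(np.round(cv2.boxPoints(r),4))
    # ball: dark points
    p=np.load(n+"0.npz")['p']
    m=box&(Z>.13)&(Z<.2)&(p.max(2)<60)
    if m.sum(): print("dark",m.sum(),np.round(P[m].mean(0),3),np.round(np.percentile(P[m],[5,95],axis=0),3), np.argwhere(m).mean(0))
```

```text
top guard 924 0.2732854718612818
((0.6932838559150696, 0.22974160313606262), (0.1332591325044632, 0.1999044120311737), 9.631145477294922)
[[0.6109 0.3171]
 [0.6443 0.1201]
 [0.7757 0.1423]
 [0.7423 0.3394]]
foot 780 0.020317127429043007
((0.7363832592964172, 0.2168249487876892), (0.30278104543685913, 0.4376550018787384), 5.2431321144104)
[[ 0.5656  0.4209]
 [ 0.6056 -0.0149]
 [ 0.9071  0.0127]
 [ 0.8671  0.4486]]
dark 62 [0.636 0.218 0.171] [[0.623 0.207 0.142]
 [0.649 0.23  0.18 ]] [170.98387097 185.80645161]
scene guard 763 0.27216072243600875
((0.6959705352783203, 0.22908127307891846), (0.13130095601081848, 0.199338898062706), 9.659261703491211)
[[0.6145 0.3163]
 [0.648  0.1198]
 [0.7774 0.1418]
 [0.744  0.3384]]
foot 817 0.019372323502466177
((0.7495019435882568, 0.15902242064476013), (0.28588488698005676, 0.3207920491695404), 11.772289276123047)
[[ 0.5768  0.2869]
 [ 0.6423 -0.0272]
 [ 0.9222  0.0312]
 [ 0.8567  0.3452]]
dark 34 [0.641 0.211 0.167] [[0.631 0.206 0.16 ]
 [0.649 0.217 0.174]] [181.26470588 337.70588235]
```

```bash
cat >> h.py <<'E'
yaw=np.deg2rad(9.65); Rc=R.from_euler('z',yaw).as_matrix(); Oc=np.array([0.6714,0.2255,0])
def con(p): return Oc+Rc@np.array(p)/1000
s35,c35=np.sin(np.deg2rad(35)),np.cos(np.deg2rad(35))
nrm=Rc@np.array([-s35,0,c35]); A=Rc@np.array([c35,0,s35]); Yc=Rc[:,1]
ball=con([-36,0,164]); piv=con([10,0,98])
def goal(sgn):  # tool x=-nrm, z = sgn*A
    x=-nrm; z=sgn*A; y=np.cross(z,x); return R.from_matrix(np.c_[x,y,z])
def delta(st,pos,Rg): # from measured pose to goal, tool axes cm / rotvec
    R0=R.from_rotvec(st['tcp_rot'])
    return R0.inv().apply(pos-st['tool_pos'])*100,(R0.inv()*Rg).as_rotvec()
E
python3 - <<'E'
from workcell import bot
from h import *
st=bot.read_state(); M=R.from_rotvec(st['tcp_rot']).as_matrix(); print("tool axes cols\n",M.round(3))
c=bot.get_calibration("wrist"); Rw=cv2.Rodrigues(c['rvec'])[0]; cam=-Rw.T@c['tvec']
print("cam in tool",M.T@(cam-st['tool_pos']), "fwd",M.T@Rw.T[:,2])
print("ball",ball,"piv",piv,np.linalg.norm(ball-piv))
for s in(1,-1):
    g=goal(s); print(s,g.as_matrix().round(3)); print(delta(st,ball+nrm*.12,g))
for n in("top","scene"):
    cc=bot.get_calibration(n); print(n,proj([ball,con([-38,95,270]),con([-38,-95,270])],cc).round(1))
E
```

```text
tool axes cols
 [[-0.001  0.434  0.901]
 [-0.002  0.901 -0.434]
 [-1.    -0.002 -0.   ]]
cam in tool [-0.12942461  0.00025143 -0.0730491 ] fwd [ 9.59010414e-01 -9.34161435e-04  2.83369287e-01]
ball [0.6359094  0.21946535 0.164     ] piv [0.6812585  0.22717629 0.098     ] 0.08044874144447509
1 [[ 0.565 -0.168  0.808]
 [ 0.096  0.986  0.137]
 [-0.819 -0.     0.574]]
(array([ -1.76741496, -24.07012305,  42.1594511 ]), array([-0.59714139, -0.59171648,  0.19007089]))
-1 [[ 0.565  0.168 -0.808]
 [ 0.096 -0.986 -0.137]
 [-0.819  0.    -0.574]]
(array([ -1.76741496, -24.07012305,  42.1594511 ]), array([2.42458977, 0.24583141, 0.76530655]))
top [[185.7 171.1]
 [147.8 173.1]
 [211.  161.1]]
scene [[338.3 180.1]
 [361.5 140.1]
 [324.8 169.5]]
```

```bash
python3 -m creep '[{"grip":6,"dp":[-4,-8,13],"rotation":[0,0,0]},{"grip":6,"dp":[-4,-16,26],"rotation":[-0.3,-0.3,0.1]},{"grip":6,"dp":[-4.2,-25,40.8],"rotation":[-0.6,-0.59,0.19]},{"grip":6,"dp":[-4.2,-25,40.8],"rotation":[-0.6,-0.59,0.19]},{"grip":6,"dp":[-4.2,-25,40.8],"rotation":[-0.6,-0.59,0.19]}]' 20
python3 - <<'E'
from workcell import bot
from h import *
st=bot.read_state(); print(delta(st,ball+nrm*.15,goal(1)), st['q'].round(2))
E
```

```text
time: 0.57
tool_pos: [0.4055, 0.4335, 0.2693]
tcp_rot: [0.092, 1.208, -0.045]
wrist_force: [0.3, 0.3, 0.5]
width: 0.701
(array([  3.17422206, -21.44018064,  16.34750842]), array([-0.24567589, -0.24417788,  0.07619724])) [ 0.93 -0.04  1.94 -0.33  1.04 -0.41]
```

```bash
python3 -m creep '[{"grip":6,"dp":[3.2,-21.4,16.3],"rotation":[-0.24,-0.24,0.08]},{"grip":6,"dp":[3.2,-21.4,16.3],"rotation":[-0.24,-0.24,0.08]},{"grip":6,"dp":[3.2,-21.4,16.3],"rotation":[-0.24,-0.24,0.08]},{"grip":6,"dp":[3.2,-21.4,16.3],"rotation":[-0.24,-0.24,0.08]},{"grip":6,"dp":[3.2,-21.4,16.3],"rotation":[-0.24,-0.24,0.08]}]' 20
python3 - <<'E'
from workcell import bot
from h import *
st=bot.read_state(); print(delta(st,ball+nrm*.15,goal(1)), st['q'].round(2))
E
```

```text
time: 0.98
tool_pos: [0.514, 0.2565, 0.2799]
tcp_rot: [-0.072, 0.967, 0.153]
wrist_force: [-0.4, 1.0, -0.8]
width: 0.704
(array([ 0.99761118, -5.67579318,  2.7497575 ]), array([-0.00918288, -0.00874225, -0.00235523])) [ 0.54 -0.27  2.18 -0.32  0.69 -1.  ]
```

```bash
python3 -m creep '[{"grip":6,"dp":[1,-5.5,2.6],"rotation":[0,0,0]},{"grip":6,"dp":[1,-5.5,2.6],"rotation":[0,0,0]},{"grip":6,"dp":[1,-5.5,2.6],"rotation":[0,0,0]},{"grip":6,"dp":[1,-5.5,2.6],"rotation":[0,0,0]}]' 20
python3 - <<'E'
from workcell import bot
from h import *
c=bot.get_calibration("wrist"); st=bot.read_state(); p,d=bot.read_camera("wrist"); np.savez("w1.npz",p=p,d=d)
print(delta(st,ball+nrm*.15,goal(1)), st['q'].round(2), st['wrist_force'])
o=p[:,:,::-1].copy()
for P in(ball,con([-38,0,270]),piv): 
    uv=proj(P,c)[0]; print(uv); cv2.drawMarker(o,tuple(int(x) for x in uv),(0,0,255),0,10,1)
cv2.imwrite("pics/w1.png",o)
P=cloud(d,c); m=(np.linalg.norm(P-ball,axis=2)<.03)&(p.max(2)<80); vv,uu=np.where(m); print(m.sum(),uu.mean(),vv.mean(),P[m].mean(0),np.linalg.norm(P[m]-ball,axis=1).mean())
# sphere fit lsq
from scipy.optimize import least_squares
Q=P[m]; r=least_squares(lambda x:np.linalg.norm(Q-x,axis=1)-.015,ball,loss='soft_l1',f_scale=.001); print("sphere",r.x,ball, np.abs(r.fun).mean())
E
```

```text
time: 1.32
tool_pos: [0.5513, 0.207, 0.2873]
tcp_rot: [-0.068, 0.967, 0.148]
wrist_force: [-0.2, 0.2, -0.5]
width: 0.704
(array([ 0.00721101, -0.19168469, -0.06955807]), array([-0.01462007, -0.00817233, -0.00034981])) [ 0.39 -0.26  2.16 -0.2   0.66 -1.22] [-0.16908125  0.22061592 -0.53292878]
[256.562341   180.40113245]
[256.91976321 304.16558303]
[257.22824784 161.6979074 ]
1013 257.27739387956564 177.15794669299112 [0.62522931 0.2184205  0.16986908] 0.016249025774853935
sphere [0.63291263 0.21967216 0.16296772] [0.6359094  0.21946535 0.164     ] 0.0003743677566873863
```

View pics/w1.png

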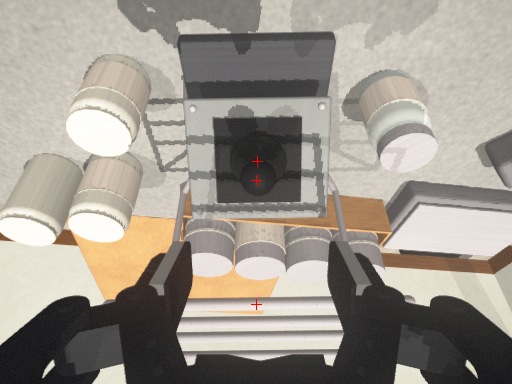

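```bash
sed -i 's/^ball=con.*; piv/ball=con([-37,0,164]); piv/' h.py; python3 -m creep '[{"grip":5.5,"dp":[3,-0.2,-0.1],"rotation":[-0.014,-0.008,0]},{"grip":5.5,"dp":[6,-0.2,-0.1],"rotation":[-0.014,-0.008,0]},{"grip":5.5,"dp":[9,-0.2,-0.1],"rotation":[-0.014,-0.008,0]},{"grip":5.5,"dp":[9,-0.2,-0.1],"rotation":[-0.014,-0.008,0]},{"grip":5.5,"dp":[9,-0.2,-0.1],"rotation":[-0.014,-0.008,0]}]' 20
python3 - <<'E'
from workcell import bot
from h import *
st=bot.read_state(); print(delta(st,ball-nrm*.006,goal(1)), st['q'].round(2))
E
```

```text
time: 1.78
tool_pos: [0.5988, 0.2162, 0.2094]
tcp_rot: [-0.085, 0.963, 0.16]
wrist_force: [0.0, -0.8, 0.4]
width: 0.642
(array([ 6.38786791, -0.31751039,  0.39453016]), array([ 0.00485016, -0.00581699, -0.00234312])) [ 0.36 -0.08  2.17 -0.24  0.47 -1.2 ]
```

```bash
python3 -m creep '[{"grip":5.5,"dp":[0,-0.2,0.2],"rotation":[0,0,0]},{"grip":5.5,"dp":[0,-0.2,0.2],"rotation":[0,0,0]},{"grip":5.5,"dp":[0,-0.2,0.2],"rotation":[0,0,0]}]' 20
python3 - <<'E'
from workcell import bot
from h import *
for i in range(3):
    c=bot.get_calibration("wrist"); st=bot.read_state(); print(delta(st,ball-nrm*.006,goal(1)), st['q'].round(3)); p,d=bot.read_camera("wrist")
P=cloud(d,c); cv2.imwrite("pics/w2.png",p[:,:,::-1]); m=(np.linalg.norm(P-ball,axis=2)<.03)&(p.max(2)<80)
from scipy.optimize import least_squares
Q=P[m]; r=least_squares(lambda x:np.linalg.norm(Q-x,axis=1)-.015,ball,loss='soft_l1',f_scale=.001); print(len(Q),"sphere",r.x,ball, np.abs(r.fun).mean())
E
```

```text
time: 2.03
tool_pos: [0.6033, 0.2143, 0.2167]
tcp_rot: [-0.081, 0.953, 0.16]
wrist_force: [0.5, -0.5, -0.0]
width: 0.645
(array([ 6.75133654, -0.06303775, -0.42362943]), array([ 0.00270622,  0.00407524, -0.00316954])) [ 0.357 -0.089  2.159 -0.232  0.475 -1.211]
(array([ 6.740593  , -0.04439109, -0.39855641]), array([ 0.00253802,  0.00376788, -0.0029803 ])) [ 0.357 -0.089  2.16  -0.232  0.475 -1.211]
(array([ 6.72285234, -0.02870576, -0.3688007 ]), array([ 0.00248036,  0.00335722, -0.00279453])) [ 0.357 -0.089  2.16  -0.232  0.475 -1.211]
2064 sphere [0.6329358  0.21974904 0.16306749] [0.63492355 0.21929772 0.164     ] 0.0003376897077505815
```

View pics/w2.png

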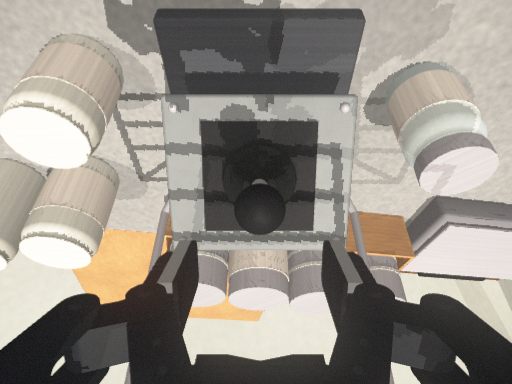

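```bash
python3 -m creep '[{"grip":5.5,"dp":[0,0,0],"rotation":[0,0,0]},{"grip":5.5,"dp":[0,0,0],"rotation":[0,0,0]},{"grip":5.5,"dp":[0,0,0],"rotation":[0,0,0]},{"grip":5.5,"dp":[0,0,0],"rotation":[0,0,0]},{"grip":5.5,"dp":[0,0,0],"rotation":[0,0,0]}]' 20; sed -i 's/^ball=con.*; piv/ball=np.array([.634,.2195,.1635]); piv/' h.py;  python3 - <<'E'
from workcell import bot
from h import *
st=bot.read_state(); print(delta(st,ball-nrm*.006,goal(1)), st['q'].round(3))
E
```

```text
time: 2.6
tool_pos: [0.6027, 0.2135, 0.2139]
tcp_rot: [-0.082, 0.957, 0.158]
wrist_force: [0.1, 0.6, -1.0]
width: 0.645
(array([ 6.5538149 ,  0.05668783, -0.27768533]), array([ 0.00248443,  0.00014101, -0.00201633])) [ 0.356 -0.086  2.161 -0.232  0.475 -1.211]
```

```bash
python3 -m creep '[{"grip":5.5,"dp":[1.5,0.05,-0.25],"rotation":[0,0,0]},{"grip":5.5,"dp":[3,0.05,-0.25],"rotation":[0,0,0]},{"grip":5.5,"dp":[4.5,0.05,-0.25],"rotation":[0,0,0]},{"grip":5.5,"dp":[5.5,0.05,-0.25],"rotation":[0,0,0]},{"grip":5.5,"dp":[6.5,0.05,-0.25],"rotation":[0,0,0]}]' 20; python3 -m creep '[{"grip":5.5,"dp":[0,0,0],"rotation":[0,0,0]},{"grip":5.5,"dp":[0,0,0],"rotation":[0,0,0]},{"grip":5.5,"dp":[0,0,0],"rotation":[0,0,0]},{"grip":5.5,"dp":[0,0,0],"rotation":[0,0,0]},{"grip":5.5,"dp":[0,0,0],"rotation":[0,0,0]}]'
python3 - <<'E'
from workcell import bot
from h import *
c=bot.get_calibration("wrist"); st=bot.read_state(); print(delta(st,ball-nrm*.006,goal(1)), st['q'].round(3))
p,d=bot.read_camera("wrist"); cv2.imwrite("pics/w3.png",p[:,:,::-1])
P=cloud(d,c);m=(np.linalg.norm(P-ball,axis=2)<.03)&(p.max(2)<80)
from scipy.optimize import least_squares
Q=P[m]; r=least_squares(lambda x:np.linalg.norm(Q-x,axis=1)-.015,ball,loss='soft_l1',f_scale=.001); print(len(Q),"sphere",r.x,np.abs(r.fun).mean())
p,d=bot.read_camera("scene"); cv2.imwrite("pics/s3.png",cv2.resize(p[120:260,270:430,::-1],None,fx=5,fy=4.28,interpolation=cv2.INTER_CUBIC))
E
```

```text
time: 3.02
tool_pos: [0.6376, 0.22, 0.1583]
tcp_rot: [-0.082, 0.958, 0.158]
wrist_force: [0.9, -0.1, 0.7]
width: 0.646
time: 3.43
tool_pos: [0.6376, 0.2203, 0.1603]
tcp_rot: [-0.082, 0.956, 0.159]
wrist_force: [0.6, 0.5, 0.4]
width: 0.643
(array([ 0.12688359, -0.01548087, -0.11623672]), array([ 0.00250504,  0.00167577, -0.00237493])) [ 0.344  0.049  2.141 -0.284  0.359 -1.163]
5514 sphere [0.63311198 0.21948049 0.16317182] 0.0029768972845451076
```

View pics/w3.png

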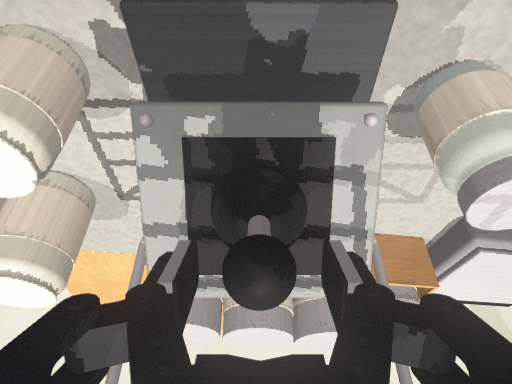

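View pics/s3.png

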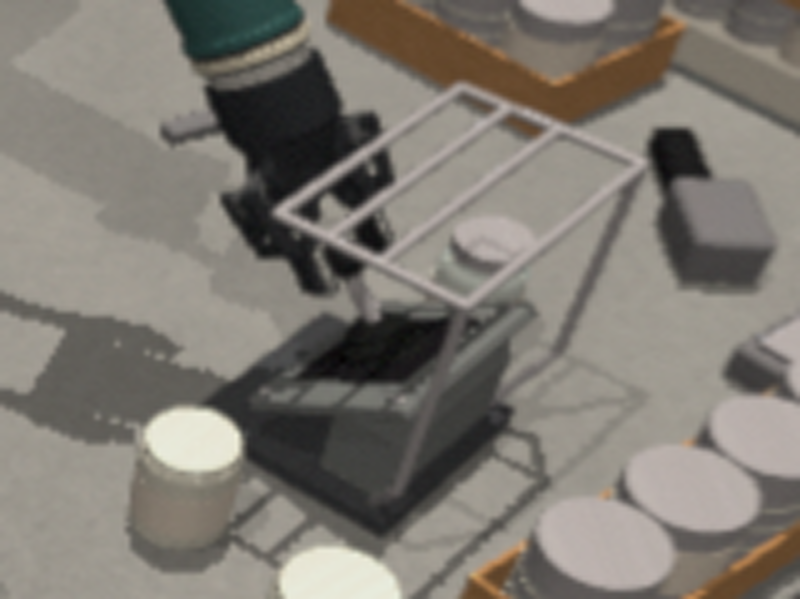

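```bash
python3 -m creep '[{"grip":4,"dp":[0.1,0,-0.1],"rotation":[0,0,0]},{"grip":3,"dp":[0.1,0,-0.1],"rotation":[0,0,0]},{"grip":2.8,"dp":[0.1,0,-0.1],"rotation":[0,0,0]},{"grip":2.8,"dp":[0.1,0,-0.1],"rotation":[0,0,0]},{"grip":2.8,"dp":[0.1,0,-0.1],"rotation":[0,0,0]}]' 8
python3 - <<'E'
from workcell import bot
from h import *
c=bot.get_calibration("wrist"); st=bot.read_state(); print(delta(st,ball-nrm*.006,goal(1)), st['q'].round(3),st['width']*8.54)
E
```

```text
time: 3.95
tool_pos: [0.6372, 0.22, 0.1582]
tcp_rot: [-0.082, 0.957, 0.158]
wrist_force: [-1.2, -1.0, 2.4]
width: 0.33
(array([-0.022121  ,  0.00155687,  0.03953341]), array([ 0.00252409,  0.0006517 , -0.00209248])) [ 0.344  0.052  2.143 -0.286  0.356 -1.16 ] 2.8177866623971037
```

```bash
python3 -m creep '[{"grip":2.5,"dp":[0,0,0],"rotation":[0,0,0]},{"grip":2.5,"dp":[0,0,0],"rotation":[0,0,0]},{"grip":2.5,"dp":[0,0,0],"rotation":[0,0,0]},{"grip":2.5,"dp":[0,0,0],"rotation":[0,0,0]}]' 8
python3 - <<'E'
from workcell import bot
from h import *
c=bot.get_calibration("wrist"); st=bot.read_state(); print(delta(st,ball-nrm*.006,goal(1)), st['q'].round(3),st['width']*8.54)
p,d=bot.read_camera("wrist"); cv2.imwrite("pics/w4.png",p[:,:,::-1])
E
```

```text
time: 4.28
tool_pos: [0.6372, 0.2201, 0.1582]
tcp_rot: [-0.082, 0.957, 0.158]
wrist_force: [-3.2, -1.1, 3.8]
width: 0.334
(array([-0.02557354, -0.00234253,  0.03574507]), array([ 0.00250979,  0.00066891, -0.00213523])) [ 0.344  0.052  2.142 -0.286  0.356 -1.16 ] 2.8530537244705836
```

View pics/w4.png

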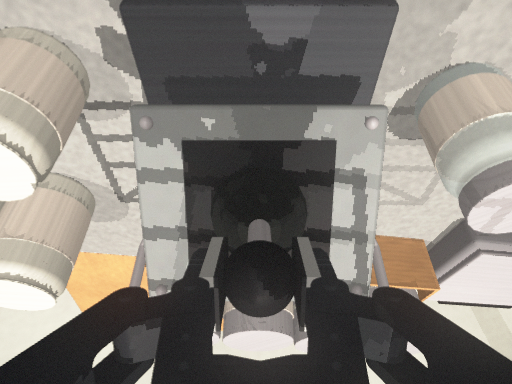

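```bash
cat > chk.py <<'E'
from workcell import bot
from h import *
st=bot.read_state(); M=R.from_rotvec(st['tcp_rot']).as_matrix()
v=st['tool_pos']-piv
f=st['wrist_force']; t=-Yc
phi=np.arctan2(v@t,v@nrm); u=t*np.cos(phi)-nrm*np.sin(phi)
phiR=np.arctan2(-M[:,0]@t,-M[:,0]@nrm)
print("t",round(st['time'],2),"phi pos",round(phi,4),"rot",round(phiR,4),"rad",round(np.hypot(v@t,v@nrm)*1000,1),"A off mm",round((v@A)*1000,1),"Ftan",round(f@u,1),"Frad",round(f@(nrm*np.cos(phi)+t*np.sin(phi)),1),"FA",round(f@A,1),"w",round(st['width']*8.54,2),"lateral mm",round(v@t*1000,1))
E
python3 chk.py; python3 -m creep '[{"grip":2.5,"dp":[0.01,-0.44,0],"rotation":[0,0,0.06]},{"grip":2.5,"dp":[0.05,-0.89,0],"rotation":[0,0,0.12]},{"grip":2.5,"dp":[0.12,-1.32,0],"rotation":[0,0,0.18]},{"grip":2.5,"dp":[0.21,-1.76,0],"rotation":[0,0,0.24]},{"grip":2.5,"dp":[0.33,-2.19,0],"rotation":[0,0,0.3]}]' 8; python3 chk.py;python3 -m creep '[{"grip":2.5,"dp":[0,0,0],"rotation":[0,0,0]},{"grip":2.5,"dp":[0,0,0],"rotation":[0,0,0]},{"grip":2.5,"dp":[0,0,0],"rotation":[0,0,0]},{"grip":2.5,"dp":[0,0,0],"rotation":[0,0,0]},{"grip":2.5,"dp":[0,0,0],"rotation":[0,0,0]}]' 8; python3 chk.py
```

```text
t 4.33 phi pos -0.005 rot 0.0021 rad 74.9 A off mm -2.0 Ftan -0.6 Frad 5.1 FA -0.1 w 2.93 lateral mm -0.4
time: 4.75
tool_pos: [0.6369, 0.2038, 0.153]
tcp_rot: [0.013, 0.989, 0.346]
wrist_force: [-8.2, -1.8, 11.5]
width: 0.335
t 4.75 phi pos 0.2121 rot 0.2057 rad 74.0 A off mm -7.5 Ftan -2.6 Frad 14.0 FA -0.3 w 2.87 lateral mm 15.6
time: 5.17
tool_pos: [0.6368, 0.2029, 0.152]
tcp_rot: [0.012, 0.991, 0.342]
wrist_force: [-5.6, -1.7, 9.5]
width: 0.334
t 5.17 phi pos 0.226 rot 0.2022 rad 73.5 A off mm -8.3 Ftan -1.7 Frad 11.0 FA 0.7 w 2.85 lateral mm 16.5
```

```bash
python3 - <<'E'
from workcell import bot
from h import *
st=bot.read_state(); print(st['q'].round(3),st['joint_vel'].round(3)); 
phi=.3
g=R.from_rotvec(A*phi)*goal(1); n2=R.from_rotvec(A*phi).apply(nrm)
print(delta(st,piv-.002*A+.074*n2,g)); print(R.from_rotvec(st['tcp_rot']).as_matrix().round(3)); print(g.as_matrix().round(3))
E
python3 -m creep '[{"grip":2.5,"dp":[0,0,0],"rotation":[0,0,0]}]' 8; python3 chk.py
```

```text
[ 0.171  0.054  2.155  0.538  0.399 -2.076] [ 0.001  0.001  0.001 -0.001 -0.002  0.001]
(array([-0.0302537 , -0.54713679,  0.62516622]), array([-0.00145222, -0.02584984,  0.09775288]))
[[ 0.499 -0.278  0.821]
 [ 0.289  0.946  0.145]
 [-0.817  0.165  0.553]]
[[ 0.491 -0.327  0.808]
 [ 0.383  0.913  0.137]
 [-0.783  0.242  0.574]]
time: 5.25
tool_pos: [0.6369, 0.2029, 0.152]
tcp_rot: [0.012, 0.99, 0.342]
wrist_force: [-5.8, -2.4, 10.0]
width: 0.333
t 5.25 phi pos 0.2262 rot 0.2022 rad 73.5 A off mm -8.2 Ftan -1.3 Frad 11.7 FA 0.7 w 2.85 lateral mm 16.5
```

```bash
python3 -m creep '[{"grip":2.5,"dp":[-0.15,0,0.2],"rotation":[0,0,0]},{"grip":2.5,"dp":[-0.15,-0.1,0.4],"rotation":[0,0,0]},{"grip":2.5,"dp":[-0.15,-0.2,0.6],"rotation":[0,0,0]},{"grip":2.5,"dp":[-0.15,-0.3,0.6],"rotation":[0,0,0]},{"grip":2.5,"dp":[-0.15,-0.4,0.6],"rotation":[0,0,0]}]' 8; python3 chk.py;python3 -m creep '[{"grip":2.5,"dp":[0,0,0],"rotation":[0,0,0]},{"grip":2.5,"dp":[0,0,0],"rotation":[0,0,0]},{"grip":2.5,"dp":[0,0,0],"rotation":[0,0,0]},{"grip":2.5,"dp":[0,0,0],"rotation":[0,0,0]},{"grip":2.5,"dp":[0,0,0],"rotation":[0,0,0]}]' 8; python3 chk.py
python3 - <<'E'
from workcell import bot
from h import *
st=bot.read_state(); print(st['q'].round(3))
p,d=bot.read_camera("wrist"); cv2.imwrite("pics/w5.png",p[:,:,::-1])
E
```

```text
time: 5.67
tool_pos: [0.6405, 0.201, 0.1541]
tcp_rot: [0.013, 0.995, 0.345]
wrist_force: [-6.0, 5.2, 6.9]
width: 0.335
t 5.67 phi pos 0.2596 rot 0.205 rad 74.1 A off mm -4.4 Ftan -8.1 Frad 6.7 FA -0.2 w 2.86 lateral mm 19.0
time: 6.08
tool_pos: [0.6405, 0.2008, 0.1542]
tcp_rot: [0.013, 0.995, 0.345]
wrist_force: [-4.5, 5.5, 5.0]
width: 0.332
t 6.08 phi pos 0.2609 rot 0.2047 rad 74.1 A off mm -4.3 Ftan -7.5 Frad 4.3 FA -0.1 w 2.83 lateral mm 19.1
[ 0.164  0.058  2.144  0.538  0.413 -2.08 ]
```

View pics/w5.png

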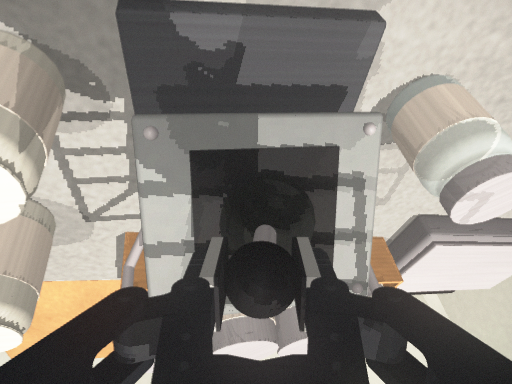

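```bash
python3 -m creep '[{"grip":3.05,"dp":[0,0,0.2],"rotation":[0,0,0]},{"grip":3.05,"dp":[0,-0.1,0.2],"rotation":[0,0,0]},{"grip":3.05,"dp":[0,-0.2,0.2],"rotation":[0,0,0]},{"grip":3.05,"dp":[0,-0.3,0.2],"rotation":[0,0,0]},{"grip":3.05,"dp":[0,-0.3,0.2],"rotation":[0,0,0]}]' 8; python3 chk.py;python3 -m creep '[{"grip":3.05,"dp":[0,0,0],"rotation":[0,0,0]},{"grip":3.05,"dp":[0,0,0],"rotation":[0,0,0]},{"grip":3.05,"dp":[0,0,0],"rotation":[0,0,0]},{"grip":3.05,"dp":[0,0,0],"rotation":[0,0,0]},{"grip":3.05,"dp":[0,0,0],"rotation":[0,0,0]}]' 8; python3 chk.py
```

```text
time: 6.55
tool_pos: [0.6434, 0.1967, 0.1541]
tcp_rot: [0.012, 0.994, 0.342]
wrist_force: [-2.6, 2.3, 1.6]
width: 0.357
t 6.55 phi pos 0.3244 rot 0.2023 rad 74.2 A off mm -2.6 Ftan -3.4 Frad 1.6 FA -0.9 w 3.05 lateral mm 23.7
time: 6.97
tool_pos: [0.6434, 0.1969, 0.1543]
tcp_rot: [0.012, 0.994, 0.342]
wrist_force: [-2.0, 2.6, 1.5]
width: 0.357
t 6.97 phi pos 0.3225 rot 0.2022 rad 74.2 A off mm -2.4 Ftan -3.4 Frad 1.0 FA -0.4 w 3.05 lateral mm 23.5
```

```bash
python3 -m creep '[{"grip":3.05,"dp":[0.02,-0.15,0],"rotation":[0,0,0]},{"grip":3.05,"dp":[0.05,-0.3,0],"rotation":[0,0,0]},{"grip":3.05,"dp":[0.08,-0.45,0],"rotation":[0,0,0]},{"grip":3.05,"dp":[0.1,-0.55,0],"rotation":[0,0,0]},{"grip":3.05,"dp":[0.1,-0.6,0],"rotation":[0,0,0]}]' 8; python3 chk.py;python3 -m creep '[{"grip":3.05,"dp":[0,0,0],"rotation":[0,0,0]},{"grip":3.05,"dp":[0,0,0],"rotation":[0,0,0]},{"grip":3.05,"dp":[0,0,0],"rotation":[0,0,0]},{"grip":3.05,"dp":[0,0,0],"rotation":[0,0,0]},{"grip":3.05,"dp":[0,0,0],"rotation":[0,0,0]}]' 8; python3 chk.py
python3 - <<'E'
from workcell import bot
from h import *
c=bot.get_calibration("wrist");st=bot.read_state(); print(st['q'].round(3))
p,d=bot.read_camera("wrist"); cv2.imwrite("pics/w6.png",p[:,:,::-1])
p,d=bot.read_camera("top"); cv2.imwrite("pics/t6.png",cv2.resize(p[90:230,290:400,::-1],None,fx=4,fy=4))
E
```

```text
time: 7.38
tool_pos: [0.6456, 0.1916, 0.1526]
tcp_rot: [0.012, 0.994, 0.343]
wrist_force: [-3.8, 3.5, 2.7]
width: 0.359
t 7.38 phi pos 0.4027 rot 0.2026 rad 74.3 A off mm -2.3 Ftan -5.3 Frad 2.1 FA -1.0 w 3.06 lateral mm 29.1
time: 7.8
tool_pos: [0.6456, 0.1916, 0.1526]
tcp_rot: [0.012, 0.994, 0.343]
wrist_force: [-1.9, 3.9, 3.2]
width: 0.36
t 7.8 phi pos 0.4025 rot 0.2024 rad 74.2 A off mm -2.4 Ftan -5.1 Frad 1.4 FA 0.8 w 3.07 lateral mm 29.1
[ 0.145  0.066  2.14   0.556  0.416 -2.113]
```

View pics/w6.png

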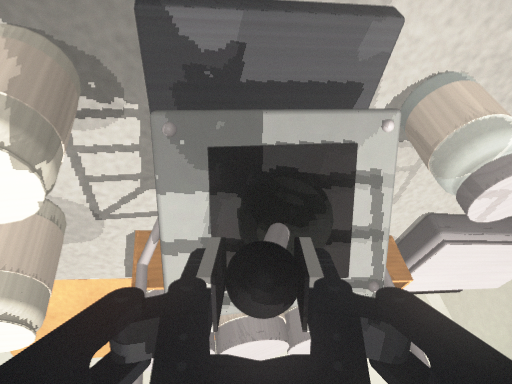

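```bash
python3 -m creep '[{"grip":3.05,"dp":[0.02,-0.08,0],"rotation":[0,0,0]},{"grip":3.05,"dp":[0.04,-0.15,0],"rotation":[0,0,0]},{"grip":3.05,"dp":[0.04,-0.15,0],"rotation":[0,0,0]},{"grip":3.05,"dp":[0.04,-0.15,0],"rotation":[0,0,0]}]' 8; python3 chk.py;python3 -m creep '[{"grip":3.05,"dp":[0.02,-0.07,0],"rotation":[0,0,0]},{"grip":3.05,"dp":[0.02,-0.07,0],"rotation":[0,0,0]},{"grip":3.05,"dp":[0.02,-0.07,0],"rotation":[0,0,0]}]' 8; python3 chk.py
```

```text
time: 8.23
tool_pos: [0.6462, 0.1903, 0.1519]
tcp_rot: [0.012, 0.994, 0.343]
wrist_force: [-2.2, 3.4, 2.7]
width: 0.358
t 8.23 phi pos 0.4237 rot 0.2025 rad 74.1 A off mm -2.5 Ftan -4.7 Frad 1.3 FA 0.2 w 3.06 lateral mm 30.5
time: 8.48
tool_pos: [0.6465, 0.1897, 0.1517]
tcp_rot: [0.012, 0.994, 0.343]
wrist_force: [-3.3, 3.3, 3.0]
width: 0.356
t 8.48 phi pos 0.4331 rot 0.2024 rad 74.1 A off mm -2.4 Ftan -5.2 Frad 2.0 FA -0.4 w 3.04 lateral mm 31.1
```

View pics/t6.png

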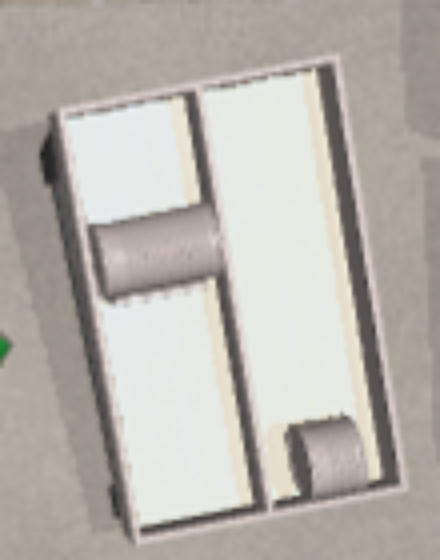

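```bash
python3 -m creep '[{"grip":3.05,"dp":[0.01,-0.05,0],"rotation":[0,0,0]},{"grip":3.05,"dp":[0.01,-0.05,0],"rotation":[0,0,0]},{"grip":3.05,"dp":[0.01,-0.05,0],"rotation":[0,0,0]}]' 8; python3 chk.py;python3 -m creep '[{"grip":3.05,"dp":[0.01,-0.05,0],"rotation":[0,0,0]},{"grip":3.05,"dp":[0.01,-0.05,0],"rotation":[0,0,0]},{"grip":3.05,"dp":[0.01,-0.05,0],"rotation":[0,0,0]}]' 8; python3 chk.py
```

```text
time: 8.73
tool_pos: [0.6467, 0.1893, 0.1516]
tcp_rot: [0.012, 0.994, 0.343]
wrist_force: [-3.6, 4.6, 4.9]
width: 0.359
t 8.73 phi pos 0.4396 rot 0.2025 rad 74.2 A off mm -2.4 Ftan -7.0 Frad 2.9 FA 0.5 w 3.06 lateral mm 31.6
time: 8.98
tool_pos: [0.6469, 0.1888, 0.1514]
tcp_rot: [0.012, 0.994, 0.343]
wrist_force: [-3.7, 3.7, 3.7]
width: 0.355
t 8.98 phi pos 0.4467 rot 0.2025 rad 74.2 A off mm -2.4 Ftan -5.9 Frad 2.4 FA -0.3 w 3.03 lateral mm 32.0
```

```bash
cat >> h.py <<'E'
def avgF(bot,k=5):
    fs=[];
    for i in range(k):
        st=bot.read_state(); v=st['tool_pos']-piv; t=-Yc; phi=np.arctan2(v@t,v@nrm); u=t*np.cos(phi)-nrm*np.sin(phi)
        fs.append([st['wrist_force']@u, v@t*1000]); bot.read_camera("wrist")
    fs=np.array(fs); print("Ftan mean",fs.mean(0).round(2),"sd",fs.std(0).round(2))
E
python3 -c "
from workcell import bot
from h import *
avgF(bot)"
python3 -m creep '[{"grip":3.05,"dp":[0.01,-0.05,0],"rotation":[0,0,0]},{"grip":3.05,"dp":[0.01,-0.05,0],"rotation":[0,0,0]},{"grip":3.05,"dp":[0.01,-0.05,0],"rotation":[0,0,0]}]' 8; python3 chk.py; python3 -c "
from workcell import bot
from h import *
avgF(bot)"
```

```text
Ftan mean [-5.7  32.04] sd [0.18 0.01]
time: 9.48
tool_pos: [0.6471, 0.1884, 0.1513]
tcp_rot: [0.012, 0.994, 0.343]
wrist_force: [-3.0, 4.1, 4.4]
width: 0.354
t 9.48 phi pos 0.4529 rot 0.2025 rad 74.2 A off mm -2.4 Ftan -6.3 Frad 2.5 FA 0.7 w 3.02 lateral mm 32.5
Ftan mean [-5.81 32.49] sd [0.45 0.02]
```

```bash
python3 -m creep '[{"grip":3.05,"dp":[0.01,-0.05,0],"rotation":[0,0,0]},{"grip":3.05,"dp":[0.01,-0.05,0],"rotation":[0,0,0]},{"grip":3.05,"dp":[0.01,-0.05,0],"rotation":[0,0,0]}]' 8; python3 -c "
from workcell import bot
from h import *
avgF(bot)"; python3 -m creep '[{"grip":3.05,"dp":[0.01,-0.04,0],"rotation":[0,0,0]},{"grip":3.05,"dp":[0.01,-0.04,0],"rotation":[0,0,0]},{"grip":3.05,"dp":[0.01,-0.04,0],"rotation":[0,0,0]}]' 8;  python3 -c "
from workcell import bot
from h import *
avgF(bot)"
```

```text
time: 9.98
tool_pos: [0.6472, 0.1881, 0.1512]
tcp_rot: [0.012, 0.994, 0.343]
wrist_force: [-3.6, 3.7, 3.6]
width: 0.354
Ftan mean [-6.37 32.86] sd [0.31 0.01]
time: 10.48
tool_pos: [0.6473, 0.1879, 0.1511]
tcp_rot: [0.012, 0.994, 0.343]
wrist_force: [-3.2, 4.6, 4.2]
width: 0.357
Ftan mean [-7.2  33.04] sd [0.38 0.02]
```

```bash
python3 -m creep '[{"grip":3.05,"dp":[0.01,-0.05,0],"rotation":[0,0,0]},{"grip":3.05,"dp":[0.01,-0.05,0],"rotation":[0,0,0]},{"grip":3.05,"dp":[0.01,-0.05,0],"rotation":[0,0,0]}]' 8; python3 -c "
from workcell import bot
from h import *
avgF(bot)
c=bot.get_calibration('wrist'); p,d=bot.read_camera('wrist'); cv2.imwrite('pics/w7.png',p[:,:,::-1])
P=cloud(d,c); b0=piv+.08*(nrm*np.cos(.42)-Yc*np.sin(.42)); m=(np.linalg.norm(P-b0,axis=2)<.022)&(p.max(2)<80)
vv,uu=np.where(m); print(m.sum(),proj(b0,c),proj(piv,c))
"
```

```text
time: 10.98
tool_pos: [0.6475, 0.1876, 0.1511]
tcp_rot: [0.012, 0.994, 0.343]
wrist_force: [-4.4, 6.1, 5.7]
width: 0.357
Ftan mean [-8.34 33.3 ] sd [0.62 0.02]
5347 [[262.4235868  282.40176274]] [[289.2652804  218.35936178]]
```

View pics/w7.png

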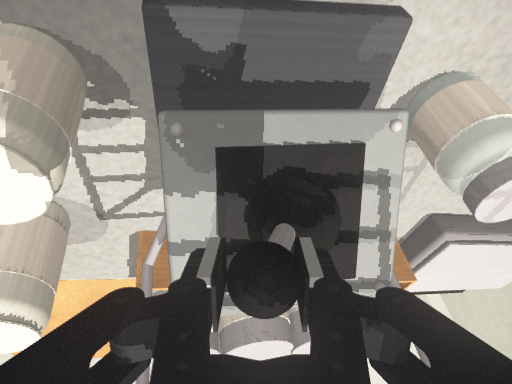

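At the side stop: the ball is seen at (263,280), predicted (262,282), with a force of about 8 N. Holding it there.

```bash
for i in 1 2 3 4 5 6; do python3 -m creep '[{"grip":3.05,"dp":[0,0,0],"rotation":[0,0,0]},{"grip":3.05,"dp":[0,0,0],"rotation":[0,0,0]},{"grip":3.05,"dp":[0,0,0],"rotation":[0,0,0]},{"grip":3.05,"dp":[0,0,0],"rotation":[0,0,0]},{"grip":3.05,"dp":[0,0,0],"rotation":[0,0,0]}]' 8 >/dev/null; python3 chk.py; done; python3 -c "
from workcell import bot
from h import *
avgF(bot)"
```

```text
t 11.7 phi pos 0.4644 rot 0.2033 rad 74.3 A off mm -2.3 Ftan -8.9 Frad 2.4 FA 1.0 w 3.05 lateral mm 33.3
t 12.12 phi pos 0.4645 rot 0.2033 rad 74.3 A off mm -2.2 Ftan -8.8 Frad 3.5 FA -1.2 w 3.06 lateral mm 33.3
t 12.53 phi pos 0.4641 rot 0.2033 rad 74.3 A off mm -2.2 Ftan -7.4 Frad 3.2 FA 0.7 w 3.08 lateral mm 33.3
t 12.95 phi pos 0.4646 rot 0.2033 rad 74.3 A off mm -2.3 Ftan -9.1 Frad 3.4 FA 0.2 w 3.04 lateral mm 33.3
t 13.37 phi pos 0.4643 rot 0.2033 rad 74.3 A off mm -2.3 Ftan -8.0 Frad 2.3 FA -0.4 w 3.06 lateral mm 33.3
t 13.78 phi pos 0.4646 rot 0.2033 rad 74.3 A off mm -2.2 Ftan -7.9 Frad 3.3 FA -0.5 w 3.04 lateral mm 33.3
Ftan mean [-8.05 33.28] sd [0.32 0.01]
```

Run:
```python
from workcell import bot
from h import *
st=bot.read_state(); print(st['q'].round(3))
for phi,r in((.3,.2),(.15,.1),(0,0)):
    q=R.from_rotvec(A*phi); print(phi,[x.round(3) for x in delta(st,piv-.002*A+.0748*q.apply(nrm),R.from_rotvec(A*r)*goal(1))])
```

```text
[ 0.136  0.07   2.139  0.57   0.418 -2.134]
0.3 [array([-0.267,  1.195,  0.018]), array([-0.   , -0.029, -0.003])]
0.15 [array([-0.291,  2.316,  0.017]), array([ 0.001, -0.029, -0.103])]
0 [array([-0.148,  3.427,  0.021]), array([ 0.003, -0.029, -0.203])]
```

```bash
python3 -m creep '[{"grip":3.05,"dp":[-0.15,0.4,0],"rotation":[0,0,0]},{"grip":3.05,"dp":[-0.22,0.8,0],"rotation":[0,0,0]},{"grip":3.05,"dp":[-0.27,1.2,0],"rotation":[0,0,0]},{"grip":3.05,"dp":[-0.28,1.6,0],"rotation":[0,0,-0.03]},{"grip":3.05,"dp":[-0.29,2.0,0],"rotation":[0,0,-0.06]}]' 8; python3 chk.py; python3 -m creep '[{"grip":3.05,"dp":[0,0,0],"rotation":[0,0,0]},{"grip":3.05,"dp":[0,0,0],"rotation":[0,0,0]}]' 8
python3 - <<'E'
from workcell import bot
from h import *
st=bot.read_state(); print(st['q'].round(3))
for phi,r in((.1,.1),(0,0)):
    q=R.from_rotvec(A*phi); print(phi,[x.round(3) for x in delta(st,piv-.002*A+.0748*q.apply(nrm),R.from_rotvec(A*r)*goal(1))])
E
```

```text
time: 14.45
tool_pos: [0.6409, 0.2045, 0.1561]
tcp_rot: [-0.018, 0.992, 0.285]
wrist_force: [-0.1, 1.0, -0.9]
width: 0.355
t 14.45 phi pos 0.2109 rot 0.14 rad 74.3 A off mm -2.4 Ftan -0.8 Frad -1.0 FA -0.5 w 3.04 lateral mm 15.6
time: 14.62
tool_pos: [0.6405, 0.2058, 0.1564]
tcp_rot: [-0.019, 0.992, 0.289]
wrist_force: [-0.6, 2.0, 0.0]
width: 0.358
[ 0.216  0.052  2.14   0.32   0.38  -1.837]
0.1 [array([-0.051,  0.693,  0.034]), array([ 0.004, -0.029, -0.043])]
0 [array([0.018, 1.437, 0.039]), array([ 0.005, -0.029, -0.143])]
```

```bash
python3 -m creep '[{"grip":3.05,"dp":[-0.03,0.3,0],"rotation":[0,0,-0.02]},{"grip":3.05,"dp":[-0.05,0.6,0],"rotation":[0,-0.01,-0.05]},{"grip":3.05,"dp":[-0.04,0.9,0],"rotation":[0,-0.02,-0.08]},{"grip":3.05,"dp":[0,1.2,0],"rotation":[0,-0.03,-0.11]},{"grip":3.05,"dp":[0,1.4,0],"rotation":[0,-0.03,-0.14]}]' 8; python3 -m creep '[{"grip":3.05,"dp":[0,0,0],"rotation":[0,0,0]},{"grip":3.05,"dp":[0,0,0],"rotation":[0,0,0]},{"grip":3.05,"dp":[0,0,0],"rotation":[0,0,0]},{"grip":3.05,"dp":[0,0,0],"rotation":[0,0,0]}]' 8; python3 chk.py
python3 - <<'E'
from workcell import bot
from h import *
st=bot.read_state(); print(st['q'].round(3))
for phi,r in((0,0),):
    q=R.from_rotvec(A*phi); print(phi,[x.round(3) for x in delta(st,piv-.002*A+.0748*q.apply(nrm),R.from_rotvec(A*r)*goal(1))])
E
```

```text
time: 15.03
tool_pos: [0.637, 0.2179, 0.1575]
tcp_rot: [-0.083, 0.956, 0.157]
wrist_force: [0.4, -0.1, -0.7]
width: 0.359
time: 15.37
tool_pos: [0.6374, 0.2181, 0.158]
tcp_rot: [-0.082, 0.956, 0.159]
wrist_force: [-0.4, 1.4, 0.4]
width: 0.357
t 15.37 phi pos 0.0214 rot 0.0027 rad 74.9 A off mm -2.3 Ftan -1.5 Frad 0.4 FA 0.1 w 3.05 lateral mm 1.6
[ 0.34   0.051  2.144 -0.279  0.354 -1.17 ]
0 [array([0.005, 0.16 , 0.027]), array([ 0.002,  0.001, -0.003])]
```

Upright again. Move 1.6 mm left, open, then back out along the stick.

```bash
python3 -m creep '[{"grip":3.05,"dp":[0,0.16,0],"rotation":[0,0,0]},{"grip":3.6,"dp":[0,0.16,0],"rotation":[0,0,0]},{"grip":5.5,"dp":[0,0.16,0],"rotation":[0,0,0]},{"grip":5.5,"dp":[0,0.16,0],"rotation":[0,0,0]},{"grip":5.5,"dp":[0,0.16,0],"rotation":[0,0,0]}]' 20; python3 chk.py; python3 -m creep '[{"grip":5.5,"dp":[-0.5,0,0],"rotation":[0,0,0]},{"grip":5.5,"dp":[-1.5,0,0],"rotation":[0,0,0]},{"grip":5.5,"dp":[-3,0,0],"rotation":[0,0,0]},{"grip":5.5,"dp":[-5,0,-0.2],"rotation":[0,0,0]},{"grip":5.5,"dp":[-7,0,-0.5],"rotation":[0,0,0]}]' 20; python3 -m creep '[{"grip":5.5,"dp":[-3,0,-0.5],"rotation":[0,0,0]},{"grip":5.5,"dp":[-6,0,-0.5],"rotation":[0,0,0]},{"grip":5.5,"dp":[-8,0,-1],"rotation":[0,0,0]},{"grip":5.5,"dp":[-8,0,-1],"rotation":[0,0,0]},{"grip":5.5,"dp":[-8,0,-1],"rotation":[0,0,0]}]'
python3 - <<'E'
from workcell import bot
from h import *
from scipy.optimize import least_squares
c=bot.get_calibration("wrist"); p,d=bot.read_camera("wrist"); P=cloud(d,c); m=(np.linalg.norm(P-ball,axis=2)<.03)&(p.max(2)<80); Q=P[m]
cv2.imwrite("pics/w8.png",p[:,:,::-1])
r=least_squares(lambda x:np.linalg.norm(Q-x,axis=1)-.015,ball,loss='soft_l1',f_scale=.001); print(len(Q),"sphere",r.x)
p,d=bot.read_camera("top"); P=cloud(d,bot.get_calibration("top")); cv2.imwrite("pics/t8.png",cv2.resize(p[80:240,110:420,::-1],None,fx=2.5,fy=2.5))
P0=np.load("topP.npy")
def feat(P,box,zr):
    m=(P[...,0]>box[0])&(P[...,0]<box[1])&(P[...,1]>box[2])&(P[...,1]<box[3])&(P[...,2]>zr[0])&(P[...,2]<zr[1]); return m.sum(),P[m].mean(0).round(4)
for n,b,z in(("can",(.6,.72,.0,.11),(.088,.11)),("jar",(.57,.7,.33,.42),(.098,.12)),("tall",(.6,.78,-.3,-.18),(.128,.15))):
    print(n,feat(P0,b,z),feat(P,b,z))
E
```

```text
time: 15.78
tool_pos: [0.6369, 0.2201, 0.1581]
tcp_rot: [-0.083, 0.956, 0.159]
wrist_force: [-0.9, 0.4, 0.4]
width: 0.647
t 15.78 phi pos -0.0065 rot 0.0024 rad 75.0 A off mm -2.3 Ftan -0.6 Frad 0.8 FA -0.5 w 5.52 lateral mm -0.5
time: 16.2
tool_pos: [0.5926, 0.2126, 0.2135]
tcp_rot: [-0.083, 0.956, 0.159]
wrist_force: [0.0, -0.1, 1.2]
width: 0.644
time: 16.62
tool_pos: [0.5399, 0.2037, 0.2747]
tcp_rot: [-0.082, 0.952, 0.16]
wrist_force: [-0.7, 0.1, 0.5]
width: 0.642
1011 sphere [0.63301566 0.21914908 0.16296539]
can (np.int64(248), array([0.6682, 0.0674, 0.0953])) (np.int64(248), array([0.6677, 0.0678, 0.0954]))
jar (np.int64(183), array([0.6384, 0.3774, 0.1053])) (np.int64(184), array([0.638 , 0.3773, 0.1053]))
tall (np.int64(483), array([ 0.6969, -0.2501,  0.1362])) (np.int64(462), array([ 0.6975, -0.2507,  0.1363]))
```

View pics/t8.png

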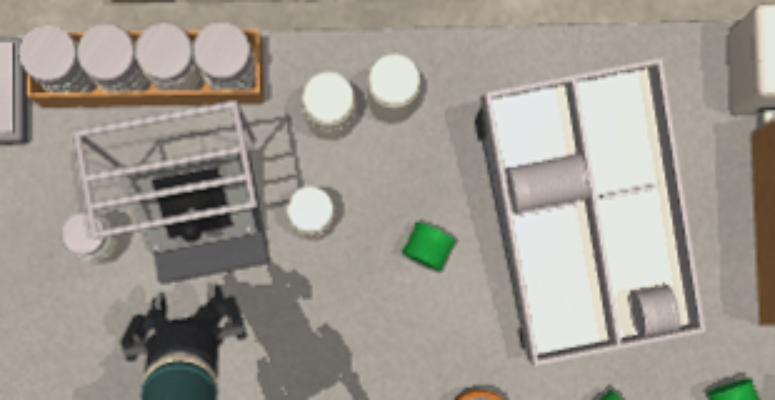

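View pics/w8.png

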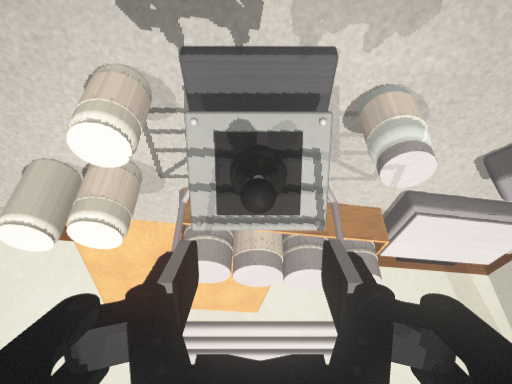

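```bash
python3 -m creep '[{"grip":5.5,"dp":[0,0,0],"rotation":[0,0,0]},{"grip":5.5,"dp":[0,0,0],"rotation":[0,0,0]},{"grip":5.5,"dp":[0,0,0],"rotation":[0,0,0]}]'; python3 -c "
from workcell import bot
print(bot.finish_job())"
```

```text
time: 16.97
tool_pos: [0.5398, 0.2031, 0.2706]
tcp_rot: [-0.083, 0.959, 0.159]
wrist_force: [1.0, 0.5, 0.1]
width: 0.644
the job is handed in; nothing more can be done
None
```

The short tin (right lane) has rolled out and lies at the front end of its lane, and I handed the job in at about 17 s. No verdict was reported.

**What I did:** I took the stick by its ball from the robot's side, leaning 35°. I tilted it right until the force rose to about 8 N at the padded stop, an estimated 0.42–0.43 rad, and held it there for over 2.5 s. Then I let it come upright, opened the gripper and backed out along the stick.

**Last checks:**
- **Stick:** the ball is back within 1 mm of where it was before the grasp.
- **Short tin:** it lies at the front end of its lane in the top picture. I judged this by eye and did not measure its position.
- **Tall tin, can and jar:** all within about 1 mm of where they started.
- **Robot:** clear of everything, with the wrist force at noise level (about 1 N).

**What went differently:**
- **Tool rotation:** turning the tool with the stick stalled at about 0.2 rad, short of its target, when I had meant to follow the whole arc. It pulled the grip 6 mm off in the fore-and-aft direction and pushed up to 14 N along the stick. I corrected this before reaching the stop.
- **Looser grip:** I then opened the jaws to a loose fit so the ball could turn, and made the rest of the tilt by shifting the tool without turning it.
- **Early release:** the tin had already rolled by an estimated 0.37 rad, before the stick was fully over.

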